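# Bring the decade box onto the mat and lock its carry handle up

### The job

Bring the grey decade box over and set it down gently, flat in the middle of the green mat and lined up with the mat's long sides, with its carry handle still folded down, and let go of it. Then take hold again and swing its handle by the red bar up and over until it clicks fully home in its end stop, just past upright, leaving the box standing in place on the mat. Do not drop or tip the box over, and leave the brass standard, the black shunt and the screwdriver where they are.

Things in the scene. Friction and masses are not known exactly. Their poses are not given: they have to be found in the camera images.
- decade_box: Loose 0.85 kg grey case, 180 (x) x 62 (y) x 62 mm tall; black knobs and posts on top to 79 mm. Origin: centre of underside, z up. Handle folds to its -x end, which starts facing the robot within 0.4 rad. Handle arms lie along both long sides (84 mm over them) from x = -24 mm towards -x; from -22 to +90 mm the sides are clear to grip across the 62 mm. Centre of mass near x = -10 mm.
- handle (a joint): Handle angle, rad: 0 = folded level towards the box's -x end, grows as the bar swings up and over towards +x, 1.57 = upright, 1.75 = end stop, locked. Stiff pivots (0.07 N m); a sprung detent resists from 1.05 to 1.45 rad (up to 0.2 N m more; too hard a sideways push slides the box) and past 1.45 pulls the handle into its seat at 1.75.
- handle_bar (a point): Centre of the handle's red round bar, 14 mm diameter, 72 mm free between the arms, along the box's y, 110 mm from the pivot axis. Folded, it is 42 mm above the surface the box stands on, at x = -145 mm of the box, 55 mm beyond the end of the case. Arms: steel flats 13 mm deep, 6 mm thick.
- handle_pivot (a point): Point on the handle's pivot axis (the axis is the box's y), midway across the box: at x = -35 mm, y = 0, z = 42 mm of the box.
- mat: Fixed green mat, 300 mm (its x) by 170 mm (its y), 3 mm thick. Origin: centre of its underside; its long sides run along its x.
- standard: Bystander: brass standard resistor, upright cylinder 48 mm in diameter, 62 mm tall over its two small posts. Origin: centre of its underside.
- shunt: Bystander: black shunt block, 70 by 40 mm, 28 mm tall with copper bars. Origin: centre of its underside.
- screwdriver: Bystander: screwdriver 160 mm long lying along its x, handle to -x. Origin: under its middle.

How it is judged:
On the way, in this order (a step that is already met when the one before it is completed fails the run):
1. the box stands flat and let go in the middle of the mat, lined up with it, its handle still folded down (x of decade_box in the frame of mat between -0.035 and 0.035 m and y of decade_box in the frame of mat between -0.03 and 0.03 m and z of decade_box in the frame of mat between 0 and 0.006 m and angle between decade_box's own z axis and vertical below 0.05 rad and angle between the x axis of decade_box and the x axis of mat, either way round below 0.21 rad and linear speed of decade_box below 0.03 m/s and contact force between the fingers and decade_box below 0.3 N and value of joint handle below 0.5 rad), for 0.2 s.
2. the handle is swung fully home into its end seat (value of joint handle above 1.68 rad), for 0.2 s.
At the end, for the whole second after the job is handed in: Handle locked in its end seat (above 1.68 rad) and still; box flat, still and let go on the mat, centre within 35 mm along and 30 mm across of the mat's, long axis within 0.21 rad of the mat's; standard and shunt within 20 mm, screwdriver within 30 mm of where they began (x of decade_box in the frame of mat between -0.035 and 0.035 m and y of decade_box in the frame of mat between -0.03 and 0.03 m and z of decade_box in the frame of mat between 0 and 0.006 m and angle between decade_box's own z axis and vertical below 0.05 rad and angle between the x axis of decade_box and the x axis of mat, either way round below 0.21 rad and linear speed of decade_box below 0.03 m/s and contact force between the fingers and decade_box below 0.3 N and value of joint handle above 1.68 rad and velocity of joint handle below 0.1 rad/s and distance of each of standard, shunt from where it was at the start of the episode below 0.02 m and distance of screwdriver from where it was at the start of the episode below 0.03 m); the robot touches nothing.
It fails at once if the box is tipped over or badly tilted (more than 0.5 rad) (angle between decade_box's own z axis and vertical above 0.5 rad).
It fails at once if the box is dropped or thrown (faster than 1 m/s) (linear speed of decade_box above 1 m/s).
It fails at once if the brass standard or the shunt is knocked away or over (distance of any of standard, shunt from where it was at the start of the episode above 0.03 m or angle between standard's own z axis and vertical above 0.4 rad).
It fails at once if the screwdriver is knocked away (distance of screwdriver from where it was at the start of the episode above 0.04 m).
It also fails if it takes over 69 s, if anything falls off the work surface, if the arm or the gripper's body presses on something with over 40 N, if the wrist force passes 120 N, or if a joint passes its speed limit or range.

### The arm

A 6-joint arm with a two-finger parallel gripper is mounted at the origin on the work surface. World frame = base frame: x ahead of the robot, y to its left, z up, the work surface at z = 0. Lengths are in m, angles in rad, forces in N, time in s.
With the tool pointing down it reaches from about 0.375 to 0.9 m from the base axis. Payload 3.1 kg.
Tool frame: the origin (TCP) lies between the finger pads; the fingertips stand 8 mm ahead of it and the grasp point (between the pads) lies 11 mm behind it; z points along the fingers, y is the line along which they close (so a half turn about z gives the same grasp; the last joint's range is limited). The gripper opens to 87 mm and grips with 3 to 60 N. Pads are 19 mm wide; open, the fingers measure 117 mm over their backs; the gripper's body (75 mm by 190 mm) begins 51 mm behind the grasp point.
Start: joints at [-1.319, 0.527, 1.433, -0, 1.181, -0.178], TCP at [0.26, -0.568, 0.197] pointing down, gripper open.
Joint ranges: [-3.08, 3.08], [-0.75, 2.2], [0.22, 2.44], [-1.43, 4.57], [0, 2.65], [-2.85, 2.85]. Speed limits (rad/s): [2.79, 2.79, 3.14, 3.14, 3.14, 3.14].

### API

Orientations are given as a unit quaternion [x, y, z, w].
In Python, from rig import robot gives the robot as it stands.
- The arm moves only by the tool move_arm, never from a script. Its argument "motion" is text: rows parted by semicolons, each of 5 numbers parted by spaces: the opening, from -1 (shut) to 1 (fully open), then the shift along the tool's x, y, z normalised to -1 to 1, where 1 is 0.2 m, then the turn about the tool's z normalised to -1 to 1, where 1 is pi rad. A call has 1 to 12 rows; each row is the pose to reach, as a shift and turn from the pose commanded when the call began, along the tool's axes at that moment, turning the shorter way round; what a row does not reach only later rows make up. A row lasts 1/12 s, in which the tool goes at most 41.7 mm and 7.16 degrees, less where a joint would pass 70% of its speed; a pose out of reach is approached as far as the arm can. A call with a number of a shift or a turn outside -1 to 1 is refused whole. A call with a gripper value outside its range is refused whole. The fingers move at their own pace and stop on an object; "newtons" is the grip in N (left out, the last holds). Time passes only in rows, so rows that repeat a pose let the fingers close. It gives the time, the measured TCP pose, the force, the opening and the grip force at its end, in the units of the state.
- robot.get_obs(): the state, without advancing time (a new reading comes with each control period).
- robot.camera(name): name is "scene" or "top" or "wrist"; returns (picture, depth): 420x560x3 uint8, red, green, blue; 420x560 float32, m along the optical axis (not along the pixel's ray), 0 where there is no reading.
- robot.camera_model(name): a dict with "mtx" (3x3 intrinsics, pixels), "position" and "attitude" of the camera in the world. Camera axes: x right, y down, z forward; pixel columns grow to the right and rows downward; lengths in m; the calibration is good to about 2 mm. A picture is of the moment at which its call begins: read the wrist's pose just before it. camera_model takes no time and is no camera call; for the wrist camera it gives the pose at the moment of the call.
- robot.hand_in(): hands the job in; it is judged then, once.
The state is a dict: "time": time; "q": joint angles; "joint_velocities": joint speeds; "joint_torque": joint torques, N m; "position": TCP position; "tool_rot": TCP orientation; "ft_force": force on the tool from outside, world axes, zero at the start; "moment": the same for the moment, N m; "grip_width": finger opening in m; "grip_force": force on a finger pad.
Only numpy, scipy, OpenCV 4.12 (cv2) and the standard library are available. Lean on these libraries where they do the work, as an engineer would, in place of code of your own. Each camera call takes 0.05 s, during which the arm holds its last target. There are 200 camera calls.

## Working session

There is one attempt and no reset: what is moved stays moved. The work goes in short steps, Python scripts to look and compute and a tool call to move; the robot and the scene stay as the last step left them, time stands still between calls to the robot, and variables do not carry over. Pictures are saved under pics/ and viewed, at most 10 in all, crops included, and the job is handed in when it is done.

Besides the shell and the picture viewer there is one more tool, called after "Emit:" as name(argument=value, ...) on one line, values as JSON. move_arm: Moves the arm, as the interface text tells. Its arguments: {"type":"object","properties":{"motion":{"type":"string"},"newtons":{"type":"number"}},"required":["motion"]}

```bash
mkdir -p pics; ls
cat > h.py <<'E'
import numpy as np, cv2
from rig import robot
from scipy.spatial.transform import Rotation as R
def shot(n,f=None):
    m=robot.camera_model(n); p,d=robot.camera(n)
    if f: cv2.imwrite('pics/'+f,p[:,:,::-1])
    return m,p,d
def rot(m):
    a=np.array(m['attitude'],float)
    return a if a.shape==(3,3) else R.from_quat(a).as_matrix()
def cloud(m,d):
    K=np.array(m['mtx']);v,u=np.indices(d.shape)
    c=np.stack([(u-K[0,2])/K[0,0]*d,(v-K[1,2])/K[1,1]*d,d],-1)
    return c@rot(m).T+np.array(m['position'])
E
python3 - <<'E'
from h import *
m,p,d=shot('top','top1.png');print(m)
m,p,d=shot('scene','sc1.png');print(m['position'])
print(robot.get_obs())
E
```

```text
pics
{'mtx': array([[476.74900287,   0.        , 277.91502091],
       [  0.        , 476.74900287, 214.2011494 ],
       [  0.        ,   0.        ,   1.        ]]), 'position': array([0.47775216, 0.07548236, 1.28879305]), 'attitude': array([ 0.70936012, -0.70378227,  0.0202188 , -0.03301423])}
[ 1.36532372 -0.29331471  1.12830474]
{'time': 0.1, 'q': array([-1.31950282e+00,  5.28378671e-01,  1.43373462e+00,  1.59564973e-05,
        1.18140839e+00, -1.78526744e-01]), 'joint_velocities': array([ 8.98016033e-04, -2.64701613e-03, -2.40059468e-03,  2.33675702e-04,
       -4.47242662e-05, -1.23816536e-04]), 'joint_torque': array([ 7.14784528e-04, -4.40984809e+01, -1.77151072e+01,  6.34855963e-02,
        5.33721037e-02, -4.68490680e-05]), 'position': array([ 0.26028435, -0.56746569,  0.19607876]), 'tool_rot': array([ 9.76995757e-01,  2.13256559e-01, -2.77113729e-05, -9.64144991e-04]), 'ft_force': array([-0.15949122, -0.06030505,  0.1354417 ]), 'moment': array([0.0008711 , 0.00722599, 0.06777912]), 'grip_force': 0.0, 'grip_width': 0.08685702197387161}
```

View pics/top1.png

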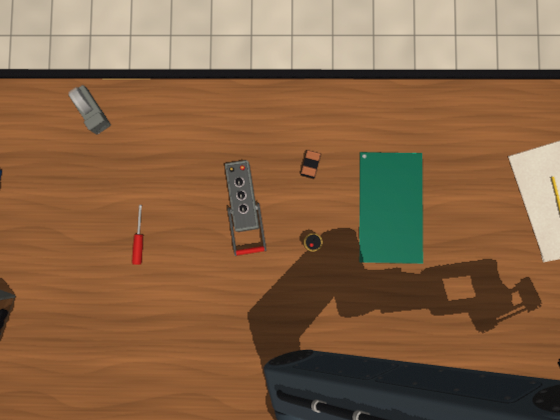

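View pics/sc1.png

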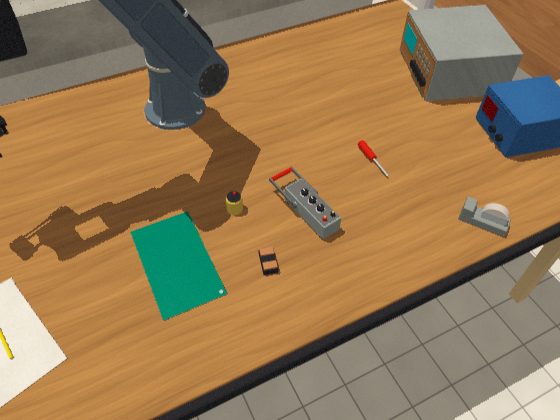

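The top view shows the box at about (240,197) with its red bar at (250,251). The mat is at (391,208), the standard at (313,242), the shunt at (311,163) and the screwdriver at (137,235). Next I'll measure these.

```bash
cat >> h.py <<'E'
def ray(m,px,z):
    K=np.array(m['mtx']);c=np.array(m['position'])
    px=np.atleast_2d(px).astype(float)
    r=np.c_[(px-K[:2,2])/[K[0,0],K[1,1]],np.ones(len(px))]@rot(m).T
    return c+r*((z-c[2])/r[:,2])[:,None]
def rect(P):
    (c,s,a)=cv2.minAreaRect((P[:,:2]*1000).astype(np.float32))
    b=cv2.boxPoints((c,s,a)); e=max([b[1]-b[0],b[2]-b[1]],key=np.linalg.norm)
    return np.array(c)/1000,sorted(np.array(s)),(np.arctan2(e[1],e[0])+np.pi/2)%np.pi-np.pi/2
def mats(m,p):
    q=p.astype(int);mk=((q[...,1]>q[...,0]+40)&(q[...,1]>q[...,2]+15)).astype(np.uint8)
    cs=max(cv2.findContours(mk,0,1)[0],key=cv2.contourArea)
    return rect(ray(m,cs[:,0],.003))
E
python3 - <<'E'
from h import *
m,p,d=shot('top')
print('mat',mats(m,p))
W=cloud(m,d);q=p.astype(int)
red=(q[...,0]>130)&(q[...,1]<60)&(q[...,2]<70)
n,l,s,c=cv2.connectedComponentsWithStats(red.astype(np.uint8))
for i in range(1,n):
    if s[i,4]>8: print('red',c[i],s[i],np.median(W[l==i],0).round(4))
# objects by height
print('table z',np.median(W[100:150,180:220,2]))
h=(W[...,2]>.015)&(d>0);h[:85]=0;h[345:]=0
n,l,s,c=cv2.connectedComponentsWithStats(h.astype(np.uint8))
for i in range(1,n):
    if s[i,4]>30: print(c[i].round(),s[i],W[l==i].mean(0).round(4),W[l==i][:,2].max().round(4))
# box top face z in .055-.068
t=(W[...,2]>.052)&(W[...,2]<.09);t[:150]=0;t[260:]=0;t[:,:215]=0;t[:,275:]=0
k=cv2.findContours(t.astype(np.uint8),0,1)[0];k=max(k,key=cv2.contourArea)
print('box top',rect(ray(m,k[:,0],.062)),np.median(W[t][:,2]))
cc,ss,aa=rect(ray(m,cv2.findNonZero((red[230:270,220:280]).astype(np.uint8))[:,0]+[220,230],.047));print('bar',cc,ss,aa)
E
```

```text
mat (array([ 0.59712958, -0.2036319 ]), [np.float64(168.03692626953125), np.float64(297.6100769042969)], np.float32(-0.0042063))
red [136.80237154 249.28853755] [132 235  10  30 253] [0.4775 0.4734 0.0221]
red [249.50793651 250.57936508] [236 247  28   8 126] [0.4751 0.171  0.0516]
table z -0.0012853797913617848
[ 88. 109.] [ 68  85  41  48 939] [0.8495 0.6101 0.0466] 0.0824
[310. 164.] [300 150  21  29 389] [0.7091 0.0142 0.0238] 0.0356
[242. 204.] [ 225  161   41   95 2107] [0.5968 0.1908 0.0596] 0.0801
[136. 249.] [131 228  11  37 267] [0.4778 0.4753 0.0219] 0.0293
[312. 242.] [303 233  19  19 273] [0.4986 0.0093 0.0537] 0.065
[  4. 307.] [  0 292  12  39 276] [0.3246 0.8116 0.0425] 0.068
box top (array([0.61820459, 0.1948609 ]), [np.float64(61.98106002807617), np.float64(179.38523864746094)], np.float32(0.16446328)) 0.061684208975520516
bar [0.47583618 0.17123325] [np.float64(11.742386817932129), np.float64(71.72268676757812)] -1.4207726
```

Everything agrees: the box is at (0.618, 0.195) with yaw 0.164, the bar sits 145 mm from its centre, and the mat is at (0.597, -0.204) with yaw about 0. Moving over the box now.

Emit:
move_arm(motion="1 0.8 -0.68 0 0;1 0.8 -0.68 0 0;1 0.8 -0.68 0 0;1 0.8 -0.68 0 0;1 0.8 -0.68 0 0;1 0.8 -0.68 0 0")

```text
time: 0.65
position: [0.3502, -0.3694, 0.1963]
tool_rot: [0.976, 0.216, 0.0, -0.004]
ft_force: [-0.3, -0.8, -0.7]
grip_width: 0.0869
grip_force: 0.0
```

Emit:
move_arm(motion="1 0.8 -0.68 0 0;1 0.8 -0.68 0 0;1 0.8 -0.68 0 0;1 0.8 -0.68 0 0;1 0.8 -0.68 0 0;1 0.8 -0.68 0 0")

```text
time: 1.15
position: [0.4391, -0.1811, 0.1968]
tool_rot: [0.976, 0.216, 0.0, -0.002]
ft_force: [0.2, -0.9, -0.5]
grip_width: 0.0873
grip_force: 0.0
```

Emit:
move_arm(motion="1 0.8 -0.68 0 0;1 0.8 -0.68 0 0;1 0.8 -0.68 0 0;1 0.8 -0.68 0 0;1 0.8 -0.68 0 0;1 0.8 -0.68 0 0")

```text
time: 1.65
position: [0.5295, 0.008, 0.1971]
tool_rot: [0.976, 0.216, 0.002, -0.001]
ft_force: [0.0, -0.5, 0.1]
grip_width: 0.0869
grip_force: 0.0
```

Emit:
move_arm(motion="1 0.8 -0.68 0 0.085;1 0.8 -0.68 0 0.085;1 0.8 -0.68 0 0.085;1 0.8 -0.68 0 0.085;1 0.8 -0.68 0 0.085;1 0.8 -0.68 0 0.085;1 0.8 -0.68 0 0.085;1 0.8 -0.68 0 0.085")

```text
time: 2.32
position: [0.615, 0.192, 0.1962]
tool_rot: [0.997, 0.082, -0.001, 0.001]
ft_force: [-0.7, -0.6, 0.6]
grip_width: 0.0868
grip_force: 0.0
```

```bash
cat >> h.py <<'E'
def to(x,y,z,yaw):
    o=robot.get_obs();T=R.from_quat(o['tool_rot']).as_matrix()
    dp=T.T@(np.array([x,y,z])-o['position'])/.2
    y0=np.arctan2(T[1,0],T[0,0]);t=-((yaw-y0+np.pi)%(2*np.pi)-np.pi)/np.pi
    print('t',o['time'],'pos',o['position'].round(4),'yaw',y0.round(4),'q',o['q'].round(2),'shift',dp.round(4),'turn',round(t,4))
def boxm(m,p,d,u0,u1,v0=150,v1=265,dz=0):
    W=cloud(m,d);t=(W[...,2]>.052+dz)&(W[...,2]<.09+dz);b=np.zeros_like(t);b[v0:v1,u0:u1]=1
    k=max(cv2.findContours((t&b).astype(np.uint8),0,1)[0],key=cv2.contourArea)
    return rect(ray(m,k[:,0],.062+dz))
E
python3 - <<'E'
from h import *
to(.615,.1944,.031,.164)
m,p,d=shot('wrist','w1.png')
E
```

```text
t 2.3167 pos [0.615  0.192  0.1962] yaw 0.1635 q [ 0.13  0.56  1.38 -0.    1.21  1.54] shift [ 0.0036 -0.0127  0.8259] turn -0.0002
```

View pics/w1.png

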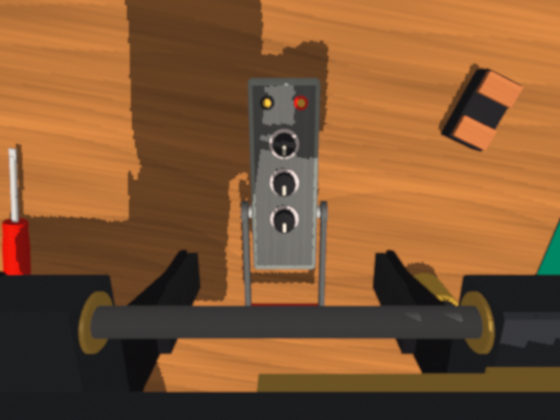

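The wrist view shows the box (columns 250–320, axis at 285) centred between the fingers (198 and 375, midpoint 286). Descending to grasp.

Emit:
move_arm(motion="1 0.003 -0.012 0.15 0;1 0.003 -0.012 0.3 0;1 0.003 -0.012 0.45 0;1 0.003 -0.012 0.6 0;1 0.003 -0.012 0.7 0;1 0.003 -0.012 0.76 0;1 0.003 -0.012 0.8 0;1 0.003 -0.012 0.825 0;1 0.003 -0.012 0.825 0;1 0.003 -0.012 0.825 0")

```text
time: 3.2
position: [0.6167, 0.1953, 0.033]
tool_rot: [0.997, 0.081, 0.001, -0.0]
ft_force: [0.7, 0.9, -0.2]
grip_width: 0.0868
grip_force: 0.0
```

Emit:
move_arm(motion="-1 0 0 0 0;-1 0 0 0 0;-1 0 0 0 0;-1 0 0 0 0;-1 0 0 0 0;-1 0 0 0 0;-1 0 0 0 0;-1 0 0 0 0", newtons=40)

```text
time: 3.87
position: [0.6162, 0.1947, 0.0325]
tool_rot: [0.997, 0.082, 0.0, 0.001]
ft_force: [-0.2, -4.0, 5.1]
grip_width: 0.0607
grip_force: 40.0
```

Emit:
move_arm(motion="-1 0 0 -0.03 0;-1 0 0 -0.08 0;-1 0 0 -0.15 0;-1 0 0 -0.25 0;-1 0 0 -0.35 0;-1 0 0 -0.45 0;-1 0 0 -0.55 0;-1 0 0 -0.62 0;-1 0 0 -0.65 0;-1 0 0 -0.65 0")

```text
time: 4.7
position: [0.616, 0.1963, 0.163]
tool_rot: [0.997, 0.081, 0.001, -0.001]
ft_force: [-1.0, 0.8, -6.9]
grip_width: 0.061
grip_force: 40.0
```

Run:
```python
from h import *
to(.597,-.204,.165,0)
m,p,d=shot('scene','sc2.png')
m,p,d=shot('top');W=cloud(m,d);q=p.astype(int)
red=(q[...,0]>130)&(q[...,1]<60)&(q[...,2]<70);red[:,:200]=0
print('bar',np.median(W[red],0), robot.get_obs()['ft_force'])
```

```text
t 4.7 pos [0.616  0.1963 0.163 ] yaw 0.163 q [0.14 0.59 1.41 0.   1.14 1.54] shift [-0.4184  1.9598 -0.0123] turn 0.0519
bar [0.48232677 0.13708902 0.17661713] [-0.29647524 -0.30755392 -7.47490747]
```

View pics/sc2.png

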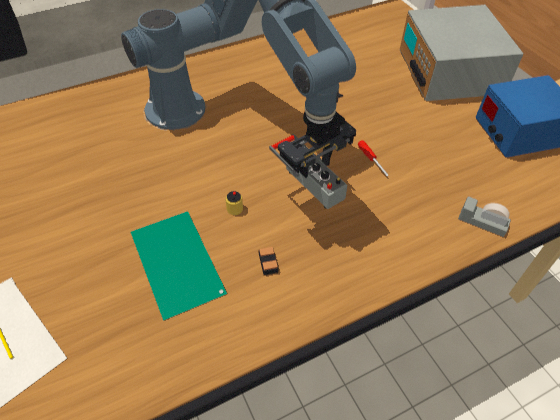

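The box is held level above the table at about (310,180) with the handle folded. I'll carry it across to the mat.

Emit:
move_arm(motion="-1 -0.01 0.06 0 0;-1 -0.03 0.16 0 0;-1 -0.06 0.28 0 0;-1 -0.09 0.4 0 0;-1 -0.12 0.52 0 0;-1 -0.14 0.64 0 0;-1 -0.16 0.76 0 0;-1 -0.19 0.87 0 0;-1 -0.21 0.98 0 0")

```text
time: 5.55
position: [0.6042, -0.0064, 0.1603]
tool_rot: [0.997, 0.081, -0.002, -0.0]
ft_force: [0.5, -0.1, -7.2]
grip_width: 0.0608
grip_force: 40.0
```

Emit:
move_arm(motion="-1 -0.03 0.12 0 0.005;-1 -0.06 0.24 0 0.01;-1 -0.08 0.36 0 0.015;-1 -0.11 0.48 0 0.02;-1 -0.14 0.6 0 0.03;-1 -0.16 0.72 0 0.04;-1 -0.18 0.82 0 0.046;-1 -0.2 0.91 0 0.05;-1 -0.21 0.96 0 0.052;-1 -0.212 0.98 0 0.052;-1 -0.212 0.98 0 0.052;-1 -0.212 0.98 0 0.052")

```text
time: 6.55
position: [0.5954, -0.2039, 0.1612]
tool_rot: [1.0, -0.0, -0.001, -0.001]
ft_force: [-0.3, 0.0, -6.5]
grip_width: 0.0611
grip_force: 40.0
```

Run:
```python
from h import *
to(.596,-.204,.0355,0)
m,p,d=shot('wrist','w2.png')
W=cloud(m,d);z=W[...,2]
m,p,d=shot('top');W=cloud(m,d);q=p.astype(int)
red=(q[...,0]>130)&(q[...,1]<60)&(q[...,2]<70);red[:,:330]=0
print('bar',np.median(W[red],0),red.sum(), robot.get_obs()['ft_force'])
```

```text
t 6.55 pos [ 0.5954 -0.2039  0.1612] yaw -0.0005 q [-0.51  0.57  1.45  0.    1.11  1.06] shift [0.004  0.0018 0.6287] turn -0.0002
bar [ 0.66406194 -0.2128586   0.20206991] 10 [-0.1656723   0.0954595  -6.73735181]
```

View pics/w2.png

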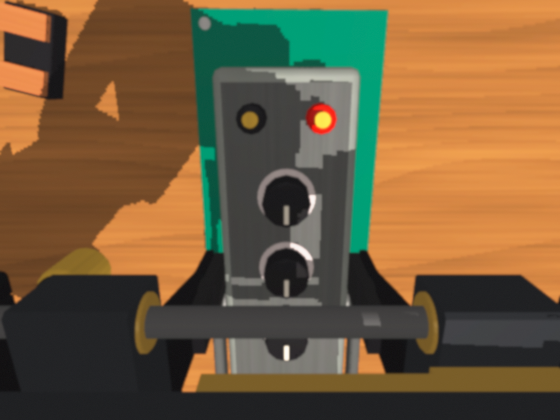

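Box (columns 215–358) is centred over the mat (192–387) and square to it. Lowering by the commanded lift less the 3 mm mat thickness.

Emit:
move_arm(motion="-1 0 0 0.06 0;-1 0 0 0.16 0;-1 0 0 0.26 0;-1 0 0 0.36 0;-1 0 0 0.45 0;-1 0 0 0.52 0;-1 0 0 0.57 0;-1 0 0 0.6 0;-1 0 0 0.615 0;-1 0 0 0.625 0;-1 0 0 0.632 0;-1 0 0 0.636 0")

```text
time: 7.65
position: [0.597, -0.2053, 0.0356]
tool_rot: [1.0, -0.0, 0.001, 0.0]
ft_force: [-0.2, -0.4, -5.3]
grip_width: 0.0611
grip_force: 40.0
```

Emit:
move_arm(motion="-1 0 0 0 0;-1 0 0 0 0;-1 0 0 0 0")

```text
time: 7.9
position: [0.5968, -0.2053, 0.0356]
tool_rot: [1.0, -0.0, 0.001, 0.0]
ft_force: [1.5, -0.2, -4.7]
grip_width: 0.0613
grip_force: 40.0
```

Emit:
move_arm(motion="-1 0 0 0.003 0;-1 0 0 0.003 0;-1 0 0 0.006 0;-1 0 0 0.006 0;-1 0 0 0.006 0")

```text
time: 8.32
position: [0.5968, -0.2054, 0.0355]
tool_rot: [1.0, -0.0, 0.001, 0.001]
ft_force: [-1.7, 0.4, 6.5]
grip_width: 0.0614
grip_force: 40.0
```

Contact is confirmed by the force going from -7 to +6.5 N. Opening the fingers and rising.

Emit:
move_arm(motion="1 0 0 -0.003 0;1 0 0 -0.003 0;1 0 0 -0.003 0;1 0 0 -0.003 0;1 0 0 -0.003 0;1 0 0 -0.003 0;1 0 0 -0.003 0;1 0 0 -0.003 0")

```text
time: 8.98
position: [0.596, -0.2049, 0.034]
tool_rot: [1.0, -0.0, -0.0, -0.0]
ft_force: [0.0, -0.1, -0.6]
grip_width: 0.0867
grip_force: 0.0
```

Emit:
move_arm(motion="1 0 0 -0.1 0;1 0 0 -0.25 0;1 0 0 -0.4 0;1 0 0 -0.55 0;1 0 0 -0.7 0;1 0 0 -0.7 0")

```text
time: 9.48
position: [0.6001, -0.207, 0.1811]
tool_rot: [1.0, -0.0, 0.006, 0.003]
ft_force: [1.2, -0.7, 1.1]
grip_width: 0.0869
grip_force: 0.0
```

Emit:
move_arm(motion="1 -0.2 0 0 -0.04;1 -0.4 0 0 -0.08;1 -0.6 0 0 -0.12;1 -0.7 0 0 -0.16;1 -0.7 0 0 -0.2;1 -0.7 0 0 -0.24;1 -0.7 0 0 -0.28;1 -0.7 0 0 -0.32;1 -0.7 0 0 -0.36;1 -0.7 0 0 -0.4;1 -0.7 0 0 -0.44;1 -0.7 0 0 -0.5")

```text
time: 10.48
position: [0.4558, -0.2047, 0.1739]
tool_rot: [0.73, 0.684, -0.0, -0.0]
ft_force: [0.8, 0.1, -0.4]
grip_width: 0.0872
grip_force: 0.0
```

Run:
```python
from h import *
to(.452,-.204,.042,np.pi/2)
m,p,d=shot('top','top2.png');print(boxm(m,p,d,350,440,140,275,.003));q=p.astype(int);W=cloud(m,d)
red=(q[...,0]>130)&(q[...,1]<60)&(q[...,2]<70);red[:,:330]=0;red[:225]=0
print('bar',np.median(W[red],0),red.sum())
mw,pw,dw=shot('wrist','w3.png');q=pw.astype(int);W=cloud(mw,dw)
red=(q[...,0]>130)&(q[...,1]<60)&(q[...,2]<70);print('wrist bar',np.median(W[red],0),red.sum(),W[red].min(0),W[red].max(0))
```

```text
t 10.4833 pos [ 0.4558 -0.2047  0.1739] yaw 1.5056 q [-0.65  0.39  1.77 -0.    0.98 -0.58] shift [ 0.0023 -0.019   0.6593] turn -0.0207
(array([ 0.59887537, -0.20254799]), [np.float64(61.67701721191406), np.float64(176.2367706298828)], np.float32(-0.007971048))
bar [ 0.45518617 -0.21124475  0.05479941] 77
wrist bar [ 0.45800391 -0.21573367  0.05631701] 881 [ 0.45067847 -0.24057061  0.04984596] [ 0.67705158 -0.11953648  0.36249712]
```

View pics/top2.png

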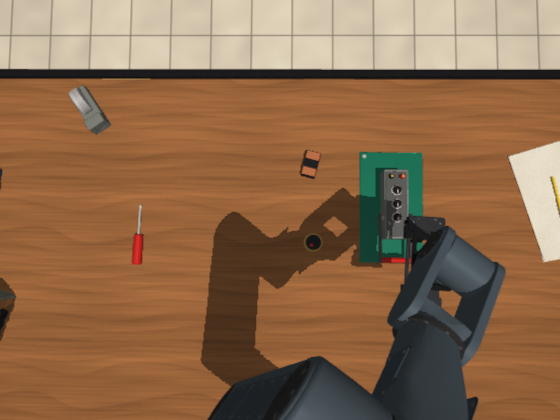

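View pics/w3.png

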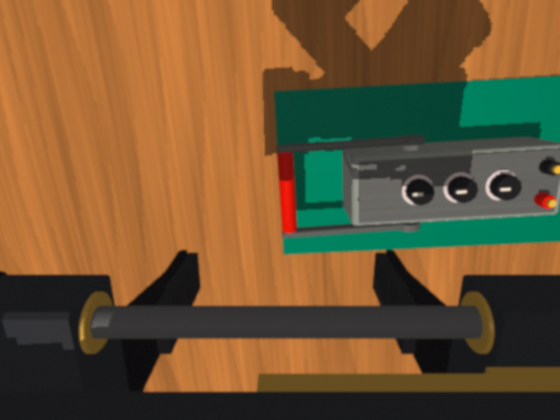

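The top view shows the box at (395,205), square on the mat with the bar at (395,261), and the bystanders have not moved. The wrist view shows the bar at column 287, in line with the finger midpoint. I'll finish the turn and narrow the fingers so they fit between the bar and the case.

Emit:
move_arm(motion="-0.1 0 -0.006 0.1 -0.021;-0.1 0 -0.006 0.2 -0.021;-0.1 0 -0.006 0.25 -0.021;-0.1 0 -0.006 0.25 -0.021;-0.1 0 -0.006 0.25 -0.021")

```text
time: 11.0
position: [0.4545, -0.2045, 0.1237]
tool_rot: [0.71, 0.704, -0.0, -0.001]
ft_force: [0.5, 0.8, 0.1]
grip_width: 0.0616
grip_force: 0.0
```

Run:
```python
from h import *
o=robot.get_obs();print(o['grip_width'])
to(.4545,-.2035,.040,np.pi/2)
m,p,d=shot('wrist','w4.png');q=p.astype(int);W=cloud(m,d)
red=(q[...,0]>130)&(q[...,1]<60)&(q[...,2]<70)&(W[...,0]<.48)
print(np.median(W[red],0),np.percentile(W[red],[3,97],axis=0))
v,u=np.nonzero(red);uv=np.c_[u,v];print(rect(ray(m,uv,.05)))
```

```text
0.061578914514890615
t 11.0 pos [ 0.4545 -0.2045  0.1237] yaw 1.5632 q [-0.65  0.47  1.82  0.    0.85 -0.64] shift [4.800e-03 4.000e-04 4.186e-01] turn -0.0024
[ 0.45725732 -0.20678985  0.05634095] [[ 0.45123165 -0.23836054  0.05296677]
 [ 0.46266946 -0.17056366  0.05808027]]
(array([ 0.45702332, -0.20643536]), [np.float64(12.977089881896973), np.float64(74.1147689819336)], np.float32(-1.5593549))
```

View pics/w4.png

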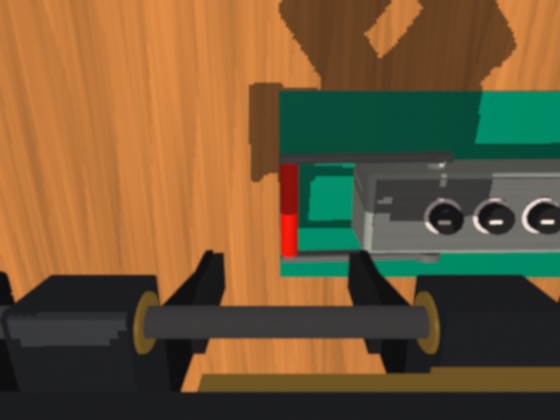

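The bar spans column 289, rows 165–255, and the finger midpoint is at column 287. Measured bar position is (0.456, -0.205). Descending over it.

Emit:
move_arm(motion="-0.1 0 0.007 0 -0.002;-0.1 0 0.007 0 -0.002;-0.1 0 0.007 0 -0.002;-0.1 0 0.007 0.1 -0.002;-0.1 0 0.007 0.2 -0.002;-0.1 0 0.007 0.28 -0.002;-0.1 0 0.007 0.34 -0.002;-0.1 0 0.007 0.38 -0.002;-0.1 0 0.007 0.41 -0.002;-0.1 0 0.007 0.415 -0.002;-0.1 0 0.007 0.415 -0.002;-0.1 0 0.007 0.415 -0.002")

```text
time: 12.05
position: [0.4566, -0.2051, 0.0417]
tool_rot: [0.707, 0.707, 0.0, 0.001]
ft_force: [0.0, -0.1, -0.1]
grip_width: 0.0389
grip_force: 0.0
```

Emit:
move_arm(motion="-1 0 0 0 0;-1 0 0 0 0;-1 0 0 0 0;-1 0 0 0 0;-1 0 0 0 0;-1 0 0 0 0;-1 0 0 0 0;-1 0 0 0 0;-1 0 0 0 0", newtons=8)

```text
time: 12.8
position: [0.4562, -0.2048, 0.0411]
tool_rot: [0.707, 0.707, 0.0, -0.0]
ft_force: [0.1, 0.3, 0.1]
grip_width: 0.0007
grip_force: 0.0
```

The fingers closed fully, so they missed the bar. I'll look before doing anything else.

Run:
```python
from h import *
print({k:robot.get_obs()[k] for k in('grip_width','grip_force','ft_force')})
m,p,d=shot('scene');cv2.imwrite('pics/s5.png',cv2.resize(p[170:320,130:330,::-1],(800,600),interpolation=cv2.INTER_CUBIC))
m,p,d=shot('wrist');q=p.astype(int);W=cloud(m,d)
red=(q[...,0]>110)&(q[...,1]<60)&(q[...,2]<70)&(W[...,0]<.53)
print(red.sum()); 
if red.any(): print(np.percentile(W[red],[3,50,97],axis=0))
```

```text
{'grip_width': 0.000690230031147633, 'grip_force': 0.0, 'ft_force': array([0.07057945, 0.33245721, 0.06331609])}
1525
[[ 0.4506566  -0.19862905  0.05184629]
 [ 0.45686017 -0.18315221  0.05614815]
 [ 0.4632097  -0.16840489  0.0582753 ]]
```

View pics/s5.png

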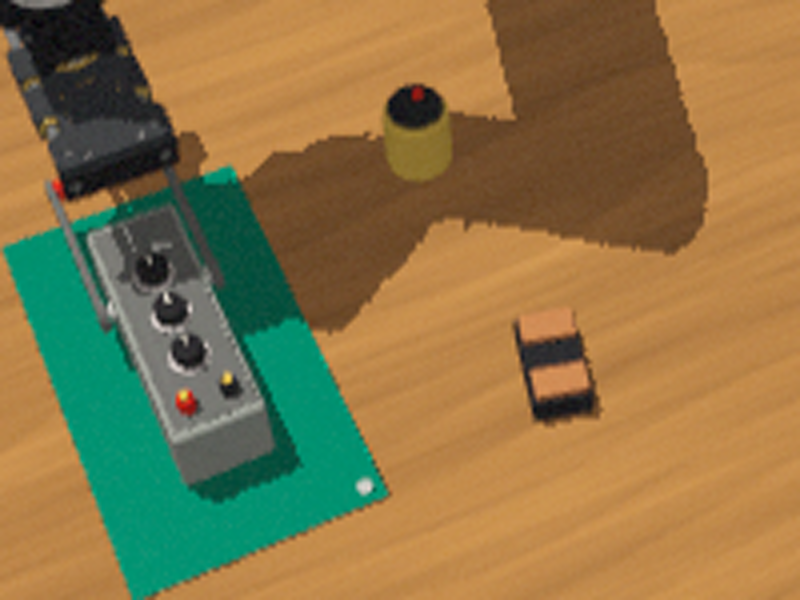

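The handle is still folded with the bar at (60,190), and the gripper stands over it. I'll check the finger geometry numerically from the wrist depth.

Run:
```python
from h import *
o=robot.get_obs();print(o['position'],o['tool_rot'],o['q'])
m,p,d=shot('wrist');W=cloud(m,d);print(m['position'],rot(m).round(3).tolist())
q=p.astype(int);red=((q[...,0]>110)&(q[...,1]<60)&(q[...,2]<70)&(W[...,0]<.53))
v,u=np.nonzero(red);print('red uv',np.percentile(u,[2,98]),np.percentile(v,[2,98]))
uc=int(np.median(u))
for c in (uc-60,uc-25,uc,uc+25,uc+60):
  print(c,[(r,p[r,c].tolist(),W[r,c].round(3).tolist()) for r in range(120,400,14)][::2])
cv2.imwrite('pics/w5.png',p[:,:,::-1])
```

```text
[ 0.45619474 -0.20478298  0.04111931] [ 7.06799741e-01  7.07413687e-01 -1.17439404e-05 -3.62387116e-05] [-6.45767194e-01  6.19236512e-01  1.87209727e+00 -2.18095160e-05
  6.50333909e-01 -6.46618085e-01]
[ 0.4567508  -0.11937941  0.22974793] [[1.0, 0.001, 0.001], [0.001, -0.952, -0.305], [0.0, 0.305, -0.952]]
red uv [274. 299.] [195. 252.]
226 [(120, [120, 77, 43], [0.42, -0.136, 0.001]), (148, [121, 78, 42], [0.419, -0.153, 0.0]), (176, [122, 79, 43], [0.418, -0.171, 0.002]), (204, [122, 79, 43], [0.417, -0.19, 0.001]), (232, [230, 149, 76], [0.416, -0.21, 0.0]), (260, [234, 153, 77], [0.415, -0.231, 0.001]), (288, [35, 36, 37], [0.442, -0.166, 0.149]), (316, [36, 36, 39], [0.443, -0.167, 0.16]), (344, [37, 37, 40], [0.443, -0.174, 0.161]), (372, [56, 49, 41], [0.443, -0.182, 0.16])]
261 [(120, [236, 156, 79], [0.441, -0.136, 0.001]), (148, [127, 81, 43], [0.441, -0.153, 0.0]), (176, [127, 82, 44], [0.441, -0.171, 0.001]), (204, [124, 79, 42], [0.44, -0.19, 0.001]), (232, [231, 151, 76], [0.44, -0.21, 0.002]), (260, [230, 149, 75], [0.439, -0.231, 0.001]), (288, [34, 35, 37], [0.451,
[... 809 characters left out ...]
5], [0.474, -0.209, 0.003]), (260, [6, 93, 69], [0.474, -0.23, 0.004]), (288, [34, 35, 38], [0.463, -0.166, 0.15]), (316, [37, 38, 41], [0.462, -0.167, 0.16]), (344, [37, 38, 40], [0.463, -0.174, 0.161]), (372, [127, 98, 42], [0.463, -0.18, 0.163])]
346 [(120, [14, 89, 69], [0.493, -0.135, 0.004]), (148, [12, 88, 68], [0.494, -0.152, 0.004]), (176, [14, 88, 67], [0.495, -0.17, 0.004]), (204, [13, 87, 65], [0.496, -0.189, 0.004]), (232, [9, 88, 68], [0.497, -0.209, 0.004]), (260, [0, 131, 95], [0.498, -0.229, 0.004]), (288, [34, 34, 37], [0.472, -0.166, 0.149]), (316, [37, 38, 41], [0.47, -0.167, 0.161]), (344, [37, 38, 40], [0.457, -0.119, 0.23]), (372, [127, 98, 44], [0.47, -0.179, 0.164])]
```

View pics/w5.png

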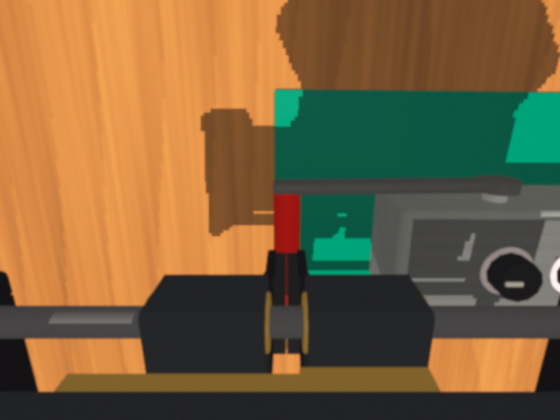

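The fingers are closed at columns 266–305, with the bar continuing under them at row 250. They seem to sit above the bar, so I'll measure their tip height.

Run:
```python
from h import *
m,p,d=shot('wrist');W=cloud(m,d)
for c in (268,272,276,296,300,304):
  print(c,[(r,int(p[r,c].sum()),W[r,c].round(3).tolist()) for r in range(240,350,8)])
```

```text
268 [(240, 441, [0.445, -0.216, 0.001]), (248, 432, [0.444, -0.222, 0.001]), (256, 154, [0.448, -0.193, 0.075]), (264, 84, [0.449, -0.193, 0.083]), (272, 62, [0.449, -0.193, 0.091]), (280, 81, [0.452, -0.167, 0.144]), (288, 86, [0.452, -0.17, 0.143]), (296, 262, [0.452, -0.167, 0.152]), (304, 271, [0.452, -0.169, 0.153]), (312, 275, [0.453, -0.169, 0.156]), (320, 275, [0.453, -0.17, 0.157]), (328, 277, [0.453, -0.172, 0.158]), (336, 277, [0.453, -0.173, 0.159]), (344, 275, [0.453, -0.176, 0.159])]
272 [(240, 425, [0.447, -0.216, -0.0]), (248, 397, [0.447, -0.221, 0.002]), (256, 62, [0.45, -0.193, 0.075]), (264, 61, [0.451, -0.192, 0.085]), (272, 63, [0.451, -0.193, 0.091]), (280, 76, [0.451, -0.193, 0.097]), (288, 64, [0.451, -0.192, 0.105]), (296, 107, [0.452, -0.193, 0.11]), (304, 139, [0.452, -0.193, 0.115]), (312, 199, [0.453, -0.171, 0.152]), (320, 208, [0.453, -0.172, 0.155]), (328, 209, [0.453, -0.174, 0.156]), (336, 201, [0.453, -0.177, 0.154]), (344, 91, [0.452, -0.202, 0.125])]
276 [(240, 185, [0.452, -0.193, 0.055]), (248, 183, [0.452, -0.198, 0.054]), (256, 80, [0.452, -0
[... 1207 characters left out ...]
0.462, -0.194, 0.113]), (312, 199, [0.46, -0.171, 0.153]), (320, 205, [0.46, -0.172, 0.154]), (328, 212, [0.46, -0.174, 0.155]), (336, 201, [0.46, -0.177, 0.155]), (344, 90, [0.462, -0.208, 0.118])]
304 [(240, 161, [0.469, -0.215, 0.004]), (248, 153, [0.469, -0.22, 0.004]), (256, 74, [0.465, -0.192, 0.076]), (264, 67, [0.465, -0.192, 0.085]), (272, 64, [0.465, -0.192, 0.091]), (280, 76, [0.464, -0.193, 0.098]), (288, 79, [0.464, -0.192, 0.105]), (296, 262, [0.461, -0.167, 0.152]), (304, 272, [0.461, -0.167, 0.155]), (312, 270, [0.461, -0.169, 0.155]), (320, 271, [0.461, -0.17, 0.157]), (328, 275, [0.461, -0.172, 0.158]), (336, 271, [0.461, -0.175, 0.157]), (344, 277, [0.461, -0.176, 0.158])]
```

The tips measure z ≈ 0.067 from the wrist depth, about 27 mm behind the reported TCP rather than 8 mm ahead. They closed just above the bar and nothing was disturbed. I'll reopen, go lower and re-measure the tips.

Emit:
move_arm(motion="-0.1 0 0 0 0;-0.1 0 0 0 0;-0.1 0 0 0 0;-0.1 0 0 0 0;-0.1 0 0 0 0;-0.1 0 0 0 0;-0.1 0 0 0 0;-0.1 0 0 0 0")

```text
time: 13.67
position: [0.4562, -0.2048, 0.0412]
tool_rot: [0.707, 0.707, 0.0, 0.0]
ft_force: [-0.4, 0.1, 0.0]
grip_width: 0.0378
grip_force: 0.0
```

```bash
cat >> h.py <<'E'
def tip():
    o=robot.get_obs();m,p,d=shot('wrist');W=cloud(m,d)
    y=o['position'][1]
    # dark pixels on the fingers' camera-side face
    k=(p.sum(2)<110)&(abs(W[...,1]-(y+.012))<.004)&(W[...,2]>.02)&(abs(W[...,0]-o['position'][0])<.07)
    print('w',o['grip_width'],'pos',o['position'].round(4),'n',k.sum(),'tip z',np.percentile(W[k][:,2],[0,1,3,10]).round(4),'x',np.percentile(W[k][:,0],[2,98]))
    for s in(-1,1):
        a=k&((W[...,0]-o['position'][0])*s>0);b=a&(W[...,2]<np.percentile(W[k][:,2],15))
        print(s,np.percentile(W[b][:,0],[5,95]),W[b][:,2].min())
E
python3 -c "
from h import *
tip()"
```

```text
w 0.03783090792159935 pos [ 0.4562 -0.2048  0.0412] n 3246 tip z [0.0685 0.0714 0.0734 0.0797] x [0.42774519 0.48617948]
-1 [0.4305812 0.4377413] 0.06948892961882674
1 [0.47605149 0.48356544] 0.06846721950526438
```

Emit:
move_arm(motion="-0.1 0 0 0.04 0;-0.1 0 0 0.08 0;-0.1 0 0 0.11 0;-0.1 0 0 0.14 0;-0.1 0 0 0.16 0;-0.1 0 0 0.18 0;-0.1 0 0 0.18 0;-0.1 0 0 0.18 0")

```text
time: 14.38
position: [0.4561, -0.2047, 0.0048]
tool_rot: [0.707, 0.707, -0.0, -0.0]
ft_force: [0.2, 1.0, 0.9]
grip_width: 0.0396
grip_force: 0.0
```

```bash
python3 -c "
from h import *
tip()"
```

```text
w 0.03955944896595185 pos [ 0.4561 -0.2047  0.0048] n 3285 tip z [0.0327 0.0342 0.0364 0.0425] x [0.42691647 0.48704033]
-1 [0.4295768  0.43722116] 0.03274559298194635
1 [0.47662925 0.48438658] 0.03280862632742765
```

No contact force at a reported TCP of 4.8 mm, which confirms the offset. The tips are at 33 mm, straddling the bar. Closing lightly.

Emit:
move_arm(motion="-1 0 0 0 0;-1 0 0 0 0;-1 0 0 0 0;-1 0 0 0 0;-1 0 0 0 0;-1 0 0 0 0;-1 0 0 0 0;-1 0 0 0 0", newtons=8)

```text
time: 15.1
position: [0.4564, -0.2048, 0.0052]
tool_rot: [0.707, 0.707, 0.0, 0.0]
ft_force: [-0.9, -0.0, -0.2]
grip_width: 0.0137
grip_force: 8.0
```

The bar is held (13.7 mm wide, 8 N). Starting the arc about the pivot with radius 110 mm; tool y is world +x.

Emit:
move_arm(motion="-1 0 0.001 -0.038 0;-1 0 0.005 -0.077 0;-1 0 0.012 -0.115 0;-1 0 0.021 -0.152 0;-1 0 0.033 -0.189 0;-1 0 0.048 -0.224 0;-1 0 0.065 -0.259 0;-1 0 0.084 -0.292 0;-1 0 0.106 -0.324 0;-1 0 0.129 -0.354 0;-1 0 0.155 -0.383 0;-1 0 0.183 -0.41 0")

```text
time: 16.1
position: [0.4914, -0.2044, 0.0877]
tool_rot: [0.706, 0.708, -0.001, -0.002]
ft_force: [-5.1, -2.0, 3.7]
grip_width: 0.0135
grip_force: 8.0
```

```bash
cat >> h.py <<'E'
def chk():
    o=robot.get_obs();print(o['position'].round(4),o['ft_force'].round(2),o['grip_width'])
    m,p,d=shot('top');W=cloud(m,d);q=p.astype(int)
    try: print('box(top)',boxm(m,p,d,350,440,140,275,.003))
    except Exception as e: print(e)
    m,p,d=shot('wrist');W=cloud(m,d);q=p.astype(int)
    red=(q[...,0]>110)&(q[...,1]<60)&(q[...,2]<70)&(abs(W[...,0]-o['position'][0])<.05)&(W[...,2]>o['position'][2])
    print('bar',red.sum(),np.median(W[red],0) if red.any() else '')
E
python3 -c "
from h import *
chk()"
```

```text
[ 0.4914 -0.2044  0.0877] [-5.12 -2.03  3.73] 0.01354035698532051
box(top) (array([ 0.59821808, -0.19856519]), [np.float64(67.80643463134766), np.float64(182.38441467285156)], np.float32(-0.09163022))
bar 3220 [ 0.49367989 -0.19274102  0.13431319]
```

The bar follows (x 0.493, z 0.134 at its top). Continuing through the detent.

Emit:
move_arm(motion="-1 0 0.03 -0.025 0;-1 0 0.061 -0.047 0;-1 0 0.093 -0.067 0;-1 0 0.127 -0.085 0;-1 0 0.163 -0.101 0;-1 0 0.199 -0.114 0")

```text
time: 16.7
position: [0.5318, -0.2037, 0.1099]
tool_rot: [0.707, 0.707, -0.0, -0.002]
ft_force: [-2.7, -0.2, -0.2]
grip_width: 0.0138
grip_force: 8.0
```

```bash
python3 -c "
from h import *
chk()"
```

```text
[ 0.5318 -0.2037  0.1099] [-2.72 -0.24 -0.24] 0.013753487283415102
box(top) (array([ 0.62044617, -0.19789819]), [np.float64(64.95260620117188), np.float64(158.80345153808594)], np.float32(-0.09724271))
bar 3255 [ 0.53515155 -0.19223323  0.15546222]
```

Emit:
move_arm(motion="-1 0 0.037 -0.01 0;-1 0 0.056 -0.014 0;-1 0 0.075 -0.018 0;-1 0 0.094 -0.021 0;-1 0 0.113 -0.023 0;-1 0 0.151 -0.026 0;-1 0 0.19 -0.026 0;-1 0 0.228 -0.023 0;-1 0 0.25 -0.02 0;-1 0 0.266 -0.018 0;-1 0 0.28 -0.015 0;-1 0 0.28 -0.015 0")

```text
time: 17.8
position: [0.5894, -0.2047, 0.1128]
tool_rot: [0.707, 0.707, 0.0, 0.0]
ft_force: [-1.6, -0.4, -2.4]
grip_width: 0.0135
grip_force: 8.0
```

```bash
python3 -c "
from h import *
chk()"
```

```text
[ 0.5894 -0.2047  0.1128] [-1.57 -0.42 -2.45] 0.013459305103084006
box(top) (array([ 0.67882043, -0.19823758]), [np.float64(64.06310272216797), np.float64(152.09796142578125)], np.float32(-0.09695327))
bar 3249 [ 0.58994611 -0.19221561  0.1575506 ]
```

Releasing and rising clear.

Emit:
move_arm(motion="0 0 0 0 0;0 0 0 0 0;0 0 0 0 0;0 0 0 0 0;0 0 0 0 0;0 0 0 0 0")

```text
time: 18.4
position: [0.5896, -0.2051, 0.1136]
tool_rot: [0.707, 0.707, 0.0, 0.001]
ft_force: [0.9, -1.2, -0.4]
grip_width: 0.0412
grip_force: 0.0
```

Emit:
move_arm(motion="0 0 0 -0.15 0;0 0 0 -0.3 0;0 0 0 -0.45 0;0 0 0 -0.6 0;0 -0.15 0 -0.6 0;0 -0.35 0 -0.6 0;0 -0.55 0 -0.6 0;0 -0.75 0 -0.6 0;0 -0.9 0 -0.6 0;0 -0.9 0 -0.6 0;0 -0.9 0 -0.6 0")

```text
time: 19.32
position: [0.5884, -0.3868, 0.2326]
tool_rot: [0.708, 0.706, 0.0, 0.0]
ft_force: [0.4, 0.4, -0.4]
grip_width: 0.0434
grip_force: 0.0
```

Run:
```python
from h import *
m,p,d=shot('top','top3.png');W=cloud(m,d);q=p.astype(int);print('mat',mats(m,p))
b=np.zeros(d.shape,bool);b[140:275,345:440]=1
red=(q[...,0]>110)&(q[...,1]<60)&(q[...,2]<70)&b&(W[...,2]>.1)
print('bar',red.sum(),W[red].mean(0) if red.any() else '')
case=(W[...,2]>.055)&(W[...,2]<.075)&b
k=cv2.findNonZero(case.astype(np.uint8))[:,0];print('case',rect(ray(m,k,.065)))
m,p,d=shot('scene');W=cloud(m,d);q=p.astype(int)
red=(q[...,0]>110)&(q[...,1]<60)&(q[...,2]<70)&(abs(W[...,1]+.204)<.06)&(W[...,2]>.1)&(W[...,2]<.2)
print('bar scene',red.sum(),W[red].mean(0) if red.any() else '')
t=(abs(W[...,2]-.065)<.004)&(abs(W[...,1]+.204)<.06)&(abs(W[...,0]-.6)<.15);print('case scene',W[t].min(0),W[t].max(0))
```

```text
mat (array([ 0.51570575, -0.20319342]), [np.float64(134.01077270507812), np.float64(167.86328125)], np.float32(-1.5617949))
bar 0 
case (array([ 0.661021  , -0.20365192]), [np.float64(84.58255767822266), np.float64(176.79647827148438)], np.float32(0.0046350956))
bar scene 143 [ 0.58552269 -0.20546332  0.14771241]
case scene [ 0.57537694 -0.24749477  0.0610031 ] [ 0.74979391 -0.16518518  0.06898983]
```

The scene view gives the case centre at x ≈ 0.661 and the bar at (0.586, -0.205, 0.148). The box slid about 65 mm forward and the handle is only at about 1.2 rad. The cause is likely bar friction in the grip adding to the detent. I'll regrasp the case, drag it back to a point slightly robot-side of centre, then push the bar quickly with closed fingers.

Emit:
move_arm(motion="1 0.1 0.1 0 0.04;1 0.2 0.2 0 0.08;1 0.35 0.3 0 0.12;1 0.5 0.4 0 0.16;1 0.65 0.5 0 0.2;1 0.75 0.535 0 0.24;1 0.85 0.535 0 0.28;1 0.917 0.535 0 0.32;1 0.917 0.535 0 0.36;1 0.917 0.535 0 0.4;1 0.917 0.535 0 0.44;1 0.917 0.535 0 0.5")

```text
time: 20.42
position: [0.6956, -0.1984, 0.2334]
tool_rot: [0.999, 0.034, 0.0, -0.0]
ft_force: [0.0, 0.2, -1.4]
grip_width: 0.0869
grip_force: 0.0
```

Emit:
move_arm(motion="1 0 0 0 0.023;1 0 0 0 0.023;1 0 0 0 0.023")

```text
time: 20.67
position: [0.6956, -0.1994, 0.2333]
tool_rot: [1.0, 0.002, 0.0, -0.0]
ft_force: [-0.1, -0.2, 0.1]
grip_width: 0.0867
grip_force: 0.0
```

Run:
```python
from h import *
to(.695,-.2037,.008,0)
m,p,d=shot('wrist');W=cloud(m,d)
t=(abs(W[...,2]-.065)<.006)&(abs(W[...,1]+.204)<.06)&(W[...,0]>.6)&(W[...,0]<.85)
print(np.percentile(W[t],[1,99],axis=0), rect(W[t]))
```

```text
t 20.6667 pos [ 0.6956 -0.1994  0.2333] yaw 0.0034 q [-0.43  0.64  1.11  0.    1.39  1.13] shift [-0.0029  0.0219  1.1265] turn 0.0011
[[ 0.60162074 -0.235841    0.06188791]
 [ 0.75342765 -0.17402664  0.06913502]] (array([ 0.67714233, -0.20476137]), [np.float64(83.71234130859375), np.float64(154.40029907226562)], np.float32(0.0028562546))
```

Emit:
move_arm(motion="1 0 0.024 0.1 0;1 0 0.024 0.25 0;1 0 0.024 0.4 0;1 0 0.024 0.55 0;1 0 0.024 0.7 0;1 0 0.024 0.8 0;1 0 0.024 0.9 0;1 0 0.024 0.9 0")

```text
time: 21.38
position: [0.692, -0.2039, 0.0478]
tool_rot: [1.0, 0.001, -0.004, -0.002]
ft_force: [-0.4, -0.2, 0.0]
grip_width: 0.0869
grip_force: 0.0
```

Emit:
move_arm(motion="1 0 0 0.05 0;1 0 0 0.1 0;1 0 0 0.15 0;1 0 0 0.19 0;1 0 0 0.22 0;1 0 0 0.22 0")

```text
time: 21.88
position: [0.6946, -0.2055, 0.0074]
tool_rot: [1.0, -0.0, -0.001, -0.001]
ft_force: [-0.1, -0.1, 0.5]
grip_width: 0.0871
grip_force: 0.0
```

Emit:
move_arm(motion="-1 0 0 0 0;-1 0 0 0 0;-1 0 0 0 0;-1 0 0 0 0;-1 0 0 0 0;-1 0 0 0 0;-1 0 0 0 0", newtons=25)

```text
time: 22.47
position: [0.6959, -0.2057, 0.0095]
tool_rot: [1.0, -0.0, 0.0, -0.0]
ft_force: [-0.3, 1.6, 1.9]
grip_width: 0.0613
grip_force: 25.0
```

Emit:
move_arm(motion="-1 -0.02 0 0 0;-1 -0.06 0 0 0;-1 -0.11 0 0 0;-1 -0.16 0 0 0;-1 -0.21 0 0 0;-1 -0.26 0 0 0;-1 -0.31 0 0 0;-1 -0.36 0 0 0;-1 -0.4 0 0 0;-1 -0.42 -0.005 0 0;-1 -0.435 -0.005 0 0;-1 -0.435 -0.005 0 0")

```text
time: 23.47
position: [0.6088, -0.2055, 0.0095]
tool_rot: [1.0, -0.0, 0.001, 0.0]
ft_force: [1.6, -2.2, 2.6]
grip_width: 0.0618
grip_force: 25.0
```

Emit:
move_arm(motion="1 0 0 0 0;1 0 0 0 0;1 0 0 0 0;1 0 0 0 0;1 0 0 0 0;1 0 0 -0.1 0;1 0 0 -0.25 0;1 0 0 -0.4 0;1 0 0 -0.6 0;1 0 0 -0.8 0;1 0 0 -0.95 0;1 0 0 -1 0")

```text
time: 24.47
position: [0.6113, -0.2062, 0.2149]
tool_rot: [1.0, -0.0, 0.004, 0.002]
ft_force: [0.9, -0.8, 1.2]
grip_width: 0.0871
grip_force: 0.0
```

```bash
cat >> h.py <<'E'
def st():
    m,p,d=shot('scene');W=cloud(m,d);q=p.astype(int);Y=abs(W[...,1]+.204)<.07
    red=(q[...,0]>110)&(q[...,1]<60)&(q[...,2]<70)&Y&(W[...,2]>.1)&(W[...,2]<.2)&(W[...,0]<.7)
    if red.any(): print('bar',red.sum(),W[red].mean(0).round(4))
    t=(abs(W[...,2]-.065)<.003)&(abs(W[...,1]+.204)<.035)&(abs(W[...,0]-.6)<.17)
    print('case far x',np.percentile(W[t][:,0],[1,99]).round(4),rect(W[t]))
    to(.4,-.2045,.233,np.pi/2)
E
python3 -c "
from h import *
st()
m,p,d=shot('wrist');W=cloud(m,d)
t=(abs(W[...,2]-.065)<.006)&(abs(W[...,1]+.204)<.06)&(W[...,0]>.4)&(W[...,0]<.85)
print(np.percentile(W[t],[1,99],axis=0), rect(W[t]))
"
```

```text
bar 132 [ 0.4951 -0.2056  0.146 ]
case far x [0.4917 0.6669] (array([ 0.57981824, -0.20324231]), [np.float64(66.81731414794922), np.float64(179.80760192871094)], np.float32(-0.0035003424))
t 24.5167 pos [ 0.6112 -0.2062  0.2146] yaw -0.0003 q [-0.5   0.53  1.37 -0.    1.23  1.07] shift [-1.0553 -0.0079 -0.1011] turn -0.5001
[[ 0.49198616 -0.23584871  0.06188012]
 [ 0.66633344 -0.17412926  0.06877495]] (array([ 0.57838074, -0.20528648]), [np.float64(83.85449981689453), np.float64(177.81617736816406)], np.float32(-0.0052530766))
```

The case centre is now at x ≈ 0.577 (mat -0.021) and the bar at (0.495, -0.205, 0.146), about 1.14 rad. Next I'll put the closed fingers behind the bar, robot-side.

Emit:
move_arm(motion="-1 -0.15 0 0 0;-1 -0.35 0 0 0;-1 -0.55 0 0 0;-1 -0.75 0 0 0;-1 -0.75 0 0 0;-1 -0.75 0 0 0;-1 -0.75 0 0 0;-1 -0.75 0 0 0")

```text
time: 25.23
position: [0.4597, -0.2052, 0.2082]
tool_rot: [1.0, -0.0, -0.0, -0.0]
ft_force: [0.3, -0.9, -0.5]
grip_width: 0.0418
grip_force: 0.0
```

Emit:
move_arm(motion="-1 0 0 0.15 0;-1 0 0 0.3 0;-1 0 0 0.45 0;-1 0 0 0.55 0;-1 0 0 0.59 0;-1 0 0 0.59 0;-1 0 0 0.59 0")

```text
time: 25.82
position: [0.4596, -0.2051, 0.0908]
tool_rot: [1.0, 0.0, 0.0, 0.0]
ft_force: [0.7, -0.3, -0.2]
grip_width: 0.0017
grip_force: 0.0
```

```bash
python3 -c "
from h import *
st()
m,p,d=shot('wrist');W=cloud(m,d);q=p.astype(int)
red=(q[...,0]>110)&(q[...,1]<60)&(q[...,2]<70)&(W[...,2]>.1)&(W[...,0]<.56)
print('bar wrist',red.sum(),W[red].mean(0),W[red].min(0),W[red].max(0))
k=(p.sum(2)<110)&(abs(W[...,1]+.205)<.012)&(W[...,2]<.19)&(W[...,2]>.1)&(W[...,0]<.49)
print('fing',k.sum(),W[k].min(0),W[k].max(0))
"
```

```text
bar 130 [ 0.4951 -0.2057  0.146 ]
case far x [0.4916 0.6665] (array([ 0.58024341, -0.2060058 ]), [np.float64(61.30683898925781), np.float64(180.6630859375)], np.float32(-0.0022263527))
t 25.8667 pos [ 0.46   -0.2055  0.0916] yaw -0.0 q [-0.64  0.53  1.83  0.    0.78  0.93] shift [-0.2986 -0.004  -0.7076] turn -0.5
bar wrist 5930 [ 0.49375052 -0.20410023  0.14944346] [ 0.48575462 -0.24135065  0.1427392 ] [ 0.54463971 -0.16722661  0.28034584]
fing 1862 [ 0.4513031  -0.21334167  0.11928334] [ 0.47284038 -0.19549897  0.18993594]
```

Finger front is at 0.473, tips at z 0.119, bar rear at 0.487. Pushing briskly through the detent and backing off.

Emit:
move_arm(motion="-1 0.06 0 0 0;-1 0.2 0 0 0;-1 0.33 0 0 0;-1 0.33 0 0 0;-1 0.2 0 0 0;-1 0.05 0 0 0;-1 0 0 0 0;-1 0 0 0 0")

```text
time: 26.58
position: [0.4561, -0.2041, 0.0918]
tool_rot: [1.0, -0.001, -0.001, -0.0]
ft_force: [-0.0, 0.4, -0.2]
grip_width: 0.0002
grip_force: 0.0
```

```bash
python3 -c "
from h import *
st()
"
```

```text
bar 146 [ 0.5679 -0.2054  0.1561]
case far x [0.5042 0.6681] (array([ 0.58632867, -0.20341389]), [np.float64(66.98403930664062), np.float64(169.95556640625)], np.float32(-0.015748024))
t 26.6333 pos [ 0.4585 -0.2053  0.092 ] yaw -0.0021 q [-0.64  0.53  1.84  0.    0.78  0.93] shift [-0.2914 -0.0025 -0.7054] turn -0.5007
```

The handle snapped home: the bar is about 22–25 mm past the pivot, and the box moved only about 1 mm. Retreating and checking.

Emit:
move_arm(motion="-1 0 0 -0.15 0;-1 0 0 -0.35 0;-1 0 0 -0.55 0;-1 0 0 -0.7 0;-1 0 0.2 -0.7 0;-1 0 0.4 -0.7 0;-1 0 0.6 -0.7 0;-1 0 0.8 -0.7 0;-1 0 0.95 -0.7 0;-1 0 0.95 -0.7 0;-1 0 0.95 -0.7 0")

```text
time: 27.55
position: [0.4595, -0.3973, 0.2314]
tool_rot: [1.0, -0.001, 0.001, 0.001]
ft_force: [0.1, 0.1, -0.4]
grip_width: 0.0007
grip_force: 0.0
```

Run:
```python
from h import *
st()
m,p,d=shot('top');print('mat',mats(m,p));W=cloud(m,d);q=p.astype(int)
b=np.zeros(d.shape,bool);b[140:275,345:440]=1
red=(q[...,0]>110)&(q[...,1]<60)&(q[...,2]<70)&b&(W[...,2]>.1);print('bar top',red.sum(),W[red].mean(0) if red.any() else '')
case=(W[...,2]>.055)&(W[...,2]<.075)&b
print('case',rect(ray(m,cv2.findNonZero(case.astype(np.uint8))[:,0],.065)))
h=(W[...,2]>.015);h[:140]=0;h[260:]=0;h[:,335:]=0
n,l,s,c=cv2.connectedComponentsWithStats(h.astype(np.uint8))
for i in range(1,n):
    if s[i,4]>60: print(c[i].round(),W[l==i].mean(0).round(4))
```

```text
bar 149 [ 0.5681 -0.2058  0.1563]
case far x [0.5047 0.6696] (array([ 0.58692236, -0.20256145]), [np.float64(66.39276123046875), np.float64(171.51019287109375)], np.float32(0.0066007376))
t 27.6 pos [ 0.4592 -0.3953  0.2312] yaw -0.0014 q [-0.9   0.46  1.44  0.    1.23  0.68] shift [-0.2973 -0.9536 -0.0095] turn -0.5004
mat (array([ 0.65986023, -0.20519891]), [np.float64(165.23898315429688), np.float64(172.21429443359375)], np.float32(-0.0043634176))
bar top 48 [ 0.56376696 -0.18066449  0.15831382]
case (array([ 0.57708038, -0.20406387]), [np.float64(86.62368774414062), np.float64(177.5508575439453)], np.float32(0.008445978))
[310. 164.] [0.7085 0.0143 0.0275]
[312. 242.] [0.4987 0.0092 0.0541]
[136. 247.] [0.4826 0.4751 0.0221]
```

Case centre is -20 mm along and 0 mm across the mat, the bar is 21 mm past the pivot (about 1.75 rad), and the bystanders have not moved. Handing in.

```bash
python3 -c "
from rig import robot
print(robot.hand_in())"
```

```text
the job is handed in; nothing more can be done
None
```

I handed the job in at about 28 s: the box is flat and released on the mat, about 20 mm robot-side of centre (limit 35 mm), its handle is at its end stop (about 1.75 rad by camera), and the bystanders have not moved; on the first handle swing the box slid about 65 mm, so I dragged it back and pushed the bar home with closed fingers.

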